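# Repack the painting mediums in reverse order

## Task

Move the four containers of painting medium from the wooden rack into the grey metal rack, one to a compartment and in reverse order counted from the black knobs: the container nearest the knob of the wooden rack goes into the compartment farthest from the knob of the metal rack, the next nearest into the next farthest, and so on. Set each one down gently (do not drop it or tip it over), upright on the floor in the middle of its compartment.

Things in the scene. Friction and masses are not known exactly. Their poses are not given: they have to be found in the camera images.
- wood_rack: Old rack, pale wood, 268 x 70 mm: four 62 x 62 mm compartments in a row along its x, centres at x = -99, -33, 33, 99 mm, y = 0; walls 4 mm thick, 16 mm high; floor at 6 mm. Black knob (22 mm across, top at 32 mm) on a 24 mm ledge at its +x end, x = 147 mm. Fixed, at any yaw. Origin: centre of underside, z up. Holds four grey rubber pads, one container on each (undersides at 10 mm).
- metal_rack: New rack, grey painted metal, empty at first, 268 x 70 mm: four 62 x 62 mm compartments in a row along its x, centres at x = -99, -33, 33, 99 mm, y = 0; walls 4 mm thick, 16 mm high; floor at 6 mm. Black knob (22 mm across, top at 32 mm) on a 24 mm ledge at its +x end, x = 147 mm. Fixed, at any yaw. Origin: centre of underside, z up.
- jar: Squat white plastic jar with a wide black lid: 46 mm across up to 50 mm height, lid 48 mm across from 50 to 66 mm, about 140 g. Loose. It stands upright on its pad in one of the four compartments of the wooden rack, up to 4 mm off centre. Origin: centre of its underside; z up.
- bottle: Amber glass bottle with narrow neck and black cap: straight round body 36 mm across up to 68 mm height, then a neck; cap 20 mm across, top at 105 mm; about 120 g. Loose. It stands upright on its pad in one of the four compartments of the wooden rack, up to 4 mm off centre. Origin: centre of its underside; z up.
- tin: Square steel tin, 40 x 40 mm (sides along its x and y axes; turned up to 0.2 rad from the wooden rack's axes) and 72 mm high, with a small round brass cap 22 mm across, top at 82 mm; about 160 g. Loose. It stands upright on its pad in one of the four compartments of the wooden rack, up to 4 mm off centre. Origin: centre of its underside; z up.
- flask: Slim round aluminium flask, 28 mm across up to 78 mm height, with a 25 mm white cap, top at 95 mm; about 90 g. Loose. It stands upright on its pad in one of the four compartments of the wooden rack, up to 4 mm off centre. Origin: centre of its underside; z up.
- jar_pad: Round grey rubber pad, 56 mm across and 4 mm thick, fixed on the floor of the wooden rack's compartment where the squat jar starts; it stays there and so records that container's place in the old row. Origin: centre of its underside, 6 mm above the table.
- bottle_pad: Round grey rubber pad, 56 mm across and 4 mm thick, fixed on the floor of the wooden rack's compartment where the amber bottle starts; it stays there and so records that container's place in the old row. Origin: centre of its underside, 6 mm above the table.
- tin_pad: Round grey rubber pad, 56 mm across and 4 mm thick, fixed on the floor of the wooden rack's compartment where the square tin starts; it stays there and so records that container's place in the old row. Origin: centre of its underside, 6 mm above the table.
- flask_pad: Round grey rubber pad, 56 mm across and 4 mm thick, fixed on the floor of the wooden rack's compartment where the slim flask starts; it stays there and so records that container's place in the old row. Origin: centre of its underside, 6 mm above the table.
There are look-alikes about, which are no part of the job. Several things have the shape of the bottle; the one meant has the colours described above. What is shaped like the flask but turquoise is not meant.

How it is judged:
By the outcome, as a careful person would: the job done as asked, in the order asked, and still so for the second after the job is handed in, with the robot touching nothing.
It also fails if it takes over 118 s, if anything falls off the work surface, if the arm or the gripper's body presses on something with over 40 N, if the wrist force passes 120 N, or if a joint passes its speed limit or range.

## Robot

A 6-joint arm with a two-finger parallel gripper is mounted at the origin on the work surface. World frame = base frame: x ahead of the robot, y to its left, z up, the work surface at z = 0. Lengths are in m, angles in rad, forces in N, time in s.
With the tool pointing down it reaches from about 0.275 to 0.975 m from the base axis. Payload 8.4 kg.
Tool frame: the origin (TCP) lies on the centre line of the jaws, within the pads' length; the fingertips stand ahead of it and the grasp point (between the pads) lies 6 mm ahead of it (ctrl.tips_ahead is the z of the fingertips in the tool frame, in m); z points along the fingers, y is the line along which they close (so a half turn about z gives the same grasp; the last joint's range is limited). The gripper opens to 92 mm and grips with 3 to 60 N. Pads are 20 mm wide; open, the fingers measure 128 mm over their backs; the gripper's body (75 mm by 189 mm) begins 69 mm behind the grasp point.
Start: joints at [1.17, 0.353, 1.633, -0, 1.155, -0.002], TCP at [0.243, 0.576, 0.24] pointing down, gripper open.
Joint ranges: [-2.63, 2.63], [-0.92, 2.1], [0.06, 2.66], [-1.3, 4.44], [0, 2.69], [-3.02, 3.02]. Speed limits (rad/s): [2.22, 2.22, 2.79, 3.14, 3.14, 3.14].

## Interface

Orientations are given as a rotation vector (axis times angle).
In Python, from workcell import ctrl gives the robot as it stands. The module is installed in compiled form; this text tells all that it offers.
- The arm moves only by the tool carry_out, never from a script. Its argument "steps" is a list that holds one entry, the list of rows, each a list of 7 numbers: the shift along the tool's x, y, z in mm, then the turn, a rotation vector about the tool's x, y, z in degrees, then the finger opening in mm, from 0 to 91.9. In form: [[[x, y, z, ax, ay, az, gripper], ...]]. A call has 1 to 5 rows; each row shifts and turns the commanded pose from where the row before left it, along the tool's axes as they then stand; what a row does not reach is not made up. A row lasts 1/10 s, in which the tool goes at most 50 mm and 8.59 degrees, less where a joint would pass 70% of its speed; a pose out of reach is approached as far as the arm can. A call with a gripper value outside its range is refused whole. The fingers move at their own pace and stop on an object; "newtons" is the grip in N (left out, the last holds). Time passes only in rows, so rows that do not move let the fingers close. It gives the time, the measured TCP pose, the force, the opening and the grip force at its end, in the units of the state.
- ctrl.state(): the state, without advancing time (a new reading comes with each control period).
- ctrl.grab_frame(name): name is "side" or "top" or "wrist"; returns a dict with "color" (480x640x3 uint8, blue, green, red), "depth" (480x640 float32, m along the optical axis (not along the pixel's ray), 0 where there is no reading), "intrinsics" (3x3 intrinsics, pixels), "R" (3x3) and "t" (3): a world point X has camera coordinates R X + t. Camera axes: x right, y down, z forward; pixel columns grow to the right and rows downward; lengths in m; the calibration is good to about 2 mm. A picture is of the moment at which its call begins.
- ctrl.close_job(): hands the job in; it is judged then, once.
The state is a dict: "time_s": time; "q": joint angles; "dq": joint speeds; "effort": joint torques, N m; "ee_pos": TCP position; "tcp_rot": TCP orientation; "force": force on the tool from outside, world axes, zero at the start; "torque": the same for the moment, N m; "gripper_width": finger opening in m; "finger_force": force on a finger pad.
Only numpy, scipy, OpenCV 4.12 (cv2) and the standard library are available. Lean on these libraries where they do the work, as an engineer would, in place of code of your own. Each camera call takes 0.05 s, during which the arm holds its last target. There are 200 camera calls.

## Working session

There is one attempt and no reset: what is moved stays moved. The work goes in short steps, Python scripts to look and compute and a tool call to move; the robot and the scene stay as the last step left them, time stands still between calls to the robot, and variables do not carry over. Pictures are saved under pics/ and viewed, at most 14 in all, crops included, and the job is handed in when it is done.

Besides the shell and the picture viewer there is one more tool, called after ">>>" as a command line: name --argument value ..., lists and objects as JSON in quotes. carry_out: Moves the arm, as the interface text tells. Its arguments: {"type":"object","properties":{"steps":{"type":"array"},"newtons":{"type":"number"}},"required":["steps"]}

```bash
mkdir -p pics
python3 - <<'E'
from workcell import ctrl
import cv2,numpy as np,pickle
print(ctrl.state(), ctrl.tips_ahead)
for n in("top","side"):
    f=ctrl.grab_frame(n); cv2.imwrite(f"pics/{n}0.png",f["color"]); pickle.dump(f,open(f"{n}0.pkl","wb"))
    print(n,f["intrinsics"].tolist(),(-f["R"].T@f["t"]).round(3),f["R"].round(3).tolist())
E
```

```text
{'time_s': 0.0, 'q': array([ 1.16962073e+00,  3.53663526e-01,  1.63411536e+00, -5.70656026e-05,
        1.15521251e+00, -2.38619883e-03]), 'dq': array([ 0.00078175,  0.00129477, -0.00087611, -0.00030127,  0.0012642 ,
       -0.00059445]), 'effort': array([-4.94936801e-03, -5.93822014e+01, -3.34229636e+01,  6.94342749e-02,
        2.30370252e-02, -8.08672280e-05]), 'ee_pos': array([0.24251841, 0.57553165, 0.23886211]), 'tcp_rot': array([-6.22193224e-01, -3.07912898e+00,  2.16882679e-03]), 'force': array([-0.32181162,  0.54995909,  0.07648909]), 'torque': array([-0.01266531, -0.0021027 ,  0.00544186]), 'finger_force': 0.0, 'gripper_width': 0.09188261525467195} 0.025
top [[435.7123998185194, 0.0, 314.72160559269685], [0.0, 435.7123998185194, 240.3847347294504], [0.0, 0.0, 1.0]] [0.35  0.052 0.831] [[0.019, -0.999, 0.041], [-0.984, -0.026, -0.178], [0.179, -0.037, -0.983]]
side [[454.69860378867963, 0.0, 321.5027343841896], [0.0, 454.69860378867963, 239.81657484858042], [0.0, 0.0, 1.0]] [-0.148 -0.588  0.597] [[0.709, -0.705, -0.015], [-0.381, -0.365, -0.849], [0.593, 0.608, -0.528]]
```

View pics/top0.png

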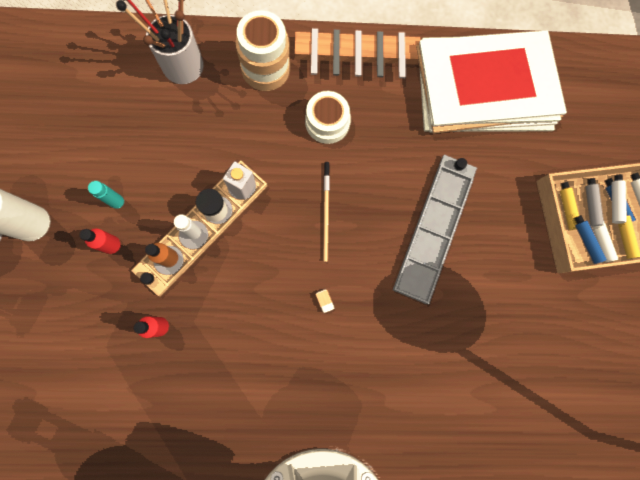

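View pics/side0.png

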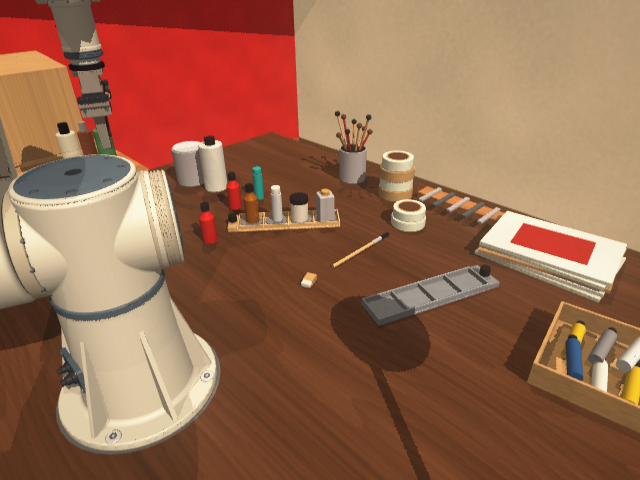

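```bash
cat > h.py <<'E'
import cv2,numpy as np,pickle
def load(n): return pickle.load(open(n,"rb"))
def ray(f,u,v,z):
    """pixel -> world point on plane of height z"""
    K,R,t=f["intrinsics"],f["R"],f["t"]; c=-R.T@t
    d=R.T@np.linalg.inv(K)@np.array([u,v,1.]); return c+d*(z-c[2])/d[2]
def cloud(f):
    v,u=np.mgrid[:480,:640]; P=np.stack([u,v,np.ones_like(u)],-1)@np.linalg.inv(f["intrinsics"]).T*f["depth"][...,None]
    return (P-f["t"])@f["R"]
def proj(f,X):
    p=f["intrinsics"]@(f["R"]@np.asarray(X,float)+f["t"]); return p[:2]/p[2]
E
python3 - <<'E'
from h import *
f=load("top0.pkl");W=cloud(f);Z=W[...,2];ok=f["depth"]>0
s=Z[360:420,240:420];print("table z",np.median(s),s.std())
hsv=cv2.cvtColor(f["color"],cv2.COLOR_BGR2HSV)
for n,(x0,y0,x1,y1) in dict(wood=(125,155,275,300),metal=(385,145,485,310)).items():
    m=np.zeros(Z.shape,bool);m[y0:y1,x0:x1]=True
    w=m&ok&(Z>.011)&(Z<.021); 
    P=W[w][:,:2].astype(np.float32); print(n,w.sum(),"minrect",cv2.minAreaRect(P))
    k=m&(hsv[...,2]<45)&(Z>.022)
    c=cv2.connectedComponentsWithStats(k.astype(np.uint8))
    for i in range(1,c[0]):
        if c[2][i,4]>25:
            q=c[1]==i; print(" dark",c[3][i].round(1),c[2][i,4],"zmax",np.percentile(Z[q],90).round(4),W[q].mean(0).round(4))
    # cut-off colour mask minrect in pixels
a=cv2.resize(f["color"][150:310,80:280],None,fx=4,fy=4,interpolation=cv2.INTER_CUBIC)[:600]
cv2.imwrite("pics/wood_crop.png",a[:, :800])
a=cv2.resize(f["color"][150:310,380:490],None,fx=3.75,fy=3.75,interpolation=cv2.INTER_CUBIC)
cv2.imwrite("pics/metal_crop.png",a[:600])
E
```

```text
table z -0.00015713160329764274 0.0569697575273655
wood 1379 minrect ((0.5199846029281616, 0.23843257129192352), (0.07139170169830322, 0.29176047444343567), 49.425254821777344)
 dark [155.8 251.7] 26 zmax 0.1131 [0.4549 0.2867 0.1089]
metal 1310 minrect ((0.5317512154579163, -0.21441055834293365), (0.07096581161022186, 0.29259321093559265), 68.805419921875)
 dark [457.7 165.4] 34 zmax 0.0318 [ 0.6525 -0.2564  0.028 ]
```

View pics/wood_crop.png

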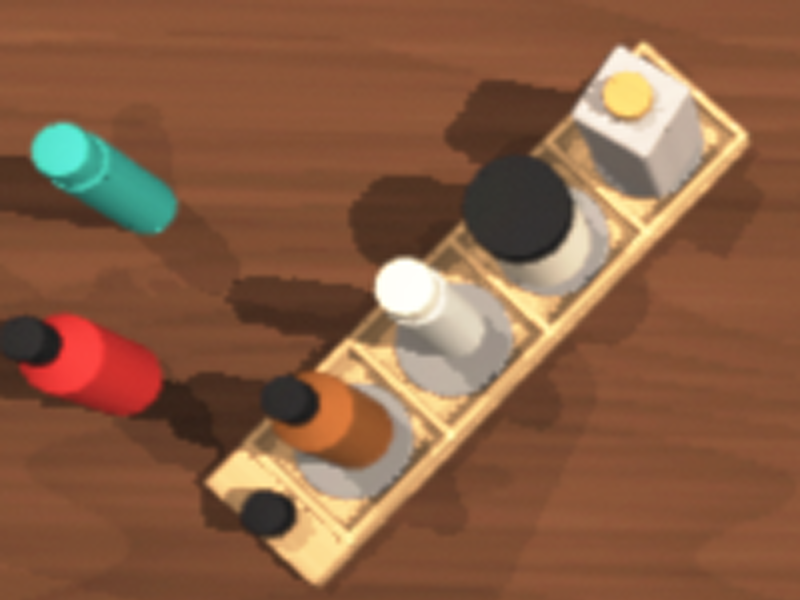

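View pics/metal_crop.png

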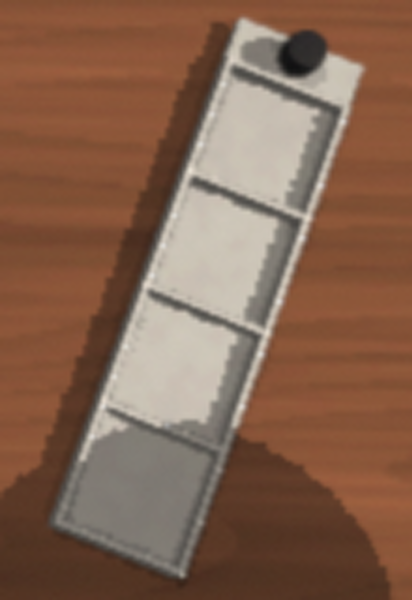

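The top view shows the wood-rack knob at (147,279), then amber bottle (163,253), flask (188,228), jar (212,205) and tin (238,178). The metal-rack knob is at (460,164) and its farthest compartment is at (418,282), in shadow.

- **Bottle-shaped:** red at (100,240), red at (152,327) and amber at (163,253). The amber one with the black cap, in the rack, fits the description, and the crop confirms it.
- **Flask-shaped:** turquoise at (105,195) is not meant. The aluminium one with the white cap at (188,228) is.

Order from the metal knob: tin, jar, flask, bottle.

```bash
cat >> h.py <<'E'
def frame(c,deg):
    d=np.array([np.cos(np.radians(deg)),np.sin(np.radians(deg))]); return np.array(c)-.012*d,d
WO,WD=frame((.5200,.2384),139.43); MO,MD=frame((.5318,-.2144),-21.2)
slots=dict(bottle=(99,-99),flask=(33,-33),jar=(-33,33),tin=(-99,99))
E
python3 - <<'E'
from h import *
T,S=load("top0.pkl"),load("side0.pkl")
n=np.array([-WD[1],WD[0]])
tops=dict(bottle=(.115,20),flask=(.105,25),jar=(.076,48),tin=(.082,40))
for name,(xs,xm) in slots.items():
    c=WO+WD*xs/1e3; z,dia=tops[name]
    print(name,"slot",c.round(4),"target",(MO+MD*xm/1e3).round(4))
    for fn,f in(("top",T),("side",S)):
        W=cloud(f);near=np.hypot(W[...,0]-c[0],W[...,1]-c[1])<.034
        m=near&(abs(W[...,2]-z)<.0025); P=W[m][:,:2].astype(np.float32)
        if len(P)<6: print("  ",fn,len(P));continue
        (x,y),r=cv2.minEnclosingCircle(P); mr=cv2.minAreaRect(P); d=np.array(mr[0] if name=="tin" else (x,y))-c
        print("  ",fn,len(P),"circle",round(x,4),round(y,4),"d",round(2*r,4),"rect",np.round(mr[0],4),np.round(mr[1],4),round(mr[2],1),"off mm",(d@WD*1e3).round(1),(d@n*1e3).round(1))
# side-view check of the racks
W=cloud(S)
for nm,O,D in(("wood",WO,WD),("metal",MO,MD)):
    d=W[...,:2]-O;q=(abs(d@D-.012)<.165)&(abs(d@np.array([-D[1],D[0]]))<.05)&(W[...,2]>.012)&(W[...,2]<.02)
    r=cv2.minAreaRect(W[q][:,:2].astype(np.float32));print(nm,"side",np.round(r[0],4),np.round(r[1],4),r[2])
E
```

```text
bottle slot [0.4539 0.295 ] target [ 0.4283 -0.1743]
   top 104 circle 0.458 0.294 d 0.0191 rect [0.4579 0.2943] [0.0179 0.0179] 28.1 off mm -3.7 -1.9
   side 17 circle 0.4564 0.2915 d 0.0188 rect [0.4571 0.2923] [0.0153 0.0149] 1.0 off mm -4.2 1.0
flask slot [0.504  0.2521] target [ 0.4898 -0.1981]
   top 147 circle 0.5085 0.2516 d 0.0243 rect [0.5082 0.2514] [0.0225 0.0225] 0.2 off mm -3.7 -2.6
   side 24 circle 0.5072 0.2494 d 0.0233 rect [0.5076 0.2485] [0.0196 0.0193] 65.3 off mm -4.2 -0.0
jar slot [0.5542 0.2091] target [ 0.5514 -0.222 ]
   top 514 circle 0.552 0.2131 d 0.0481 rect [0.5527 0.2134] [0.0457 0.0463] 12.0 off mm 4.2 -1.6
   side 96 circle 0.5509 0.2101 d 0.0519 rect [0.5515 0.2104] [0.048  0.0448] 43.7 off mm 3.2 1.4
tin slot [0.6043 0.1662] target [ 0.6129 -0.2459]
   top 320 circle 0.6006 0.1643 d 0.0517 rect [0.6005 0.1646] [0.0402 0.0395] 60.5 off mm 1.8 3.7
   side 63 circle 0.5997 0.1605 d 0.0474 rect [0.5987 0.1618] [0.0366 0.0364] 58.3 off mm 1.4 7.0
wood side [0.5196 0.2358] [0.0763 0.2887] 48.74055862426758
metal side [ 0.5297 -0.2159] [0.0728 0.2914] 68.8423080444336
```

```bash
cat >> h.py <<'E'
from scipy.spatial.transform import Rotation as Ro
def plan(x,y,z,yh=None):
    """shift (mm, in present tool axes) and yaw (deg about tool z) to bring the TCP to x,y,z with tool y at heading yh deg"""
    from workcell import ctrl
    s=ctrl.state();R=Ro.from_rotvec(s["tcp_rot"]).as_matrix();h=np.degrees(np.arctan2(R[1,1],R[0,1]))
    print("t",round(s["time_s"],2),"pos",s["ee_pos"].round(4),"heading y",h.round(2),"tilt z",R[:,2].round(4),"w",round(s["gripper_width"]*1e3,1),"F",s["force"].round(1))
    print("SHIFT",(R.T@(np.array([x,y,z])-s["ee_pos"])*1e3).round(1),"TURN z", None if yh is None else round(-(yh-h),1))
E
python3 -c "
from h import *
plan(.4575,.2935,.22,49.4)"
```

```text
t 0.1 pos [0.2426 0.5756 0.2389] heading y 67.15 tilt z [-4.0e-04 -1.1e-03 -1.0e+00] w 91.8 F [ 0.1 -0.3 -0.5]
SHIFT [-307.6 -176.5   19.2] TURN z 17.8
```

>>> carry_out --steps '[[[-34, -20, 2, 0, 0, 0, 91], [-34, -20, 2, 0, 0, 0, 91], [-34, -20, 2, 0, 0, 0, 91], [-34, -20, 2, 0, 0, 0, 91], [-34, -20, 2, 0, 0, 0, 91]]]'

```text
time_s: 0.6
ee_pos: [0.3611, 0.4163, 0.2293]
tcp_rot: [-0.622, -3.079, 0.001]
force: [-0.1, 0.3, 0.3]
gripper_width: 0.0907
finger_force: 0.0
```

>>> carry_out --steps '[[[-34, -20, 2, 0, 0, 0, 91], [-34, -20, 2, 0, 0, 0, 91], [-34, -20, 2, 0, 0, 0, 91], [-34, -17, 2, 0, 0, 0, 91], [0, 0, 0, 0, 0, 6, 91]]]'

```text
time_s: 1.1
ee_pos: [0.4579, 0.2909, 0.2211]
tcp_rot: [0.787, 3.041, -0.002]
force: [-0.4, 0.6, 0.5]
gripper_width: 0.091
finger_force: 0.0
```

>>> carry_out --steps '[[[0, 0, 0, 0, 0, 6, 91], [0, 0, 0, 0, 0, 6, 91], [0, 0, 0, 0, 0, 0, 91], [0, 0, 0, 0, 0, 0, 91]]]'

```text
time_s: 1.5
ee_pos: [0.4558, 0.2939, 0.2214]
tcp_rot: [-1.092, -2.946, 0.001]
force: [0.3, 0.1, 0.4]
gripper_width: 0.0912
finger_force: 0.0
```

Run:
```python
from h import *
from workcell import ctrl
plan(.4575,.2935,.054,49.4)
f=ctrl.grab_frame("wrist");pickle.dump(f,open("w1.pkl","wb"));cv2.imwrite("pics/w1.png",f["color"])
W=cloud(f);print(np.percentile(W[...,2],[5,25,50,75]).round(4),(-f["R"].T@f["t"]).round(3))
n=np.array([-WD[1],WD[0]])
for name,z,r in(("bottle",.115,.03),("flask",.105,.03),("jar",.076,.034),("tin",.082,.034)):
    c=WO+WD*slots[name][0]/1e3
    P=W[(np.hypot(W[...,0]-c[0],W[...,1]-c[1])<r)&(abs(W[...,2]-z)<.003)][:,:2].astype(np.float32)
    if len(P)>8: print(name,len(P),cv2.minEnclosingCircle(P),cv2.minAreaRect(P))
```

```text
t 1.5 pos [0.4558 0.2939 0.2214] heading y 49.33 tilt z [-3.e-04 -2.e-04 -1.e+00] w 91.2 F [0.3 0.1 0.4]
SHIFT [ -1.6   0.8 167.4] TURN z -0.1
[-0.0019 -0.001  -0.0002  0.1044] [0.405 0.338 0.366]
bottle 765 ((0.458349347114563, 0.29378634691238403), 0.010014576837420464) ((0.45811259746551514, 0.2937164902687073), (0.01899523288011551, 0.01900642178952694), 69.8286361694336)
flask 924 ((0.5081592798233032, 0.2514726519584656), 0.012440318241715431) ((0.5082076787948608, 0.2514067590236664), (0.02391170896589756, 0.023825926706194878), 64.33795166015625)
jar 210 ((0.5525821447372437, 0.2121119648218155), 0.024467848241329193) ((0.5549225211143494, 0.2145681530237198), (0.029228277504444122, 0.04757349565625191), 40.30107498168945)
tin 617 ((0.5910005569458008, 0.17008697986602783), 0.020449869334697723) ((0.5874882936477661, 0.17323987185955048), (0.04027656093239784, 0.01529353205114603), 48.08589553833008)
```

View pics/w1.png

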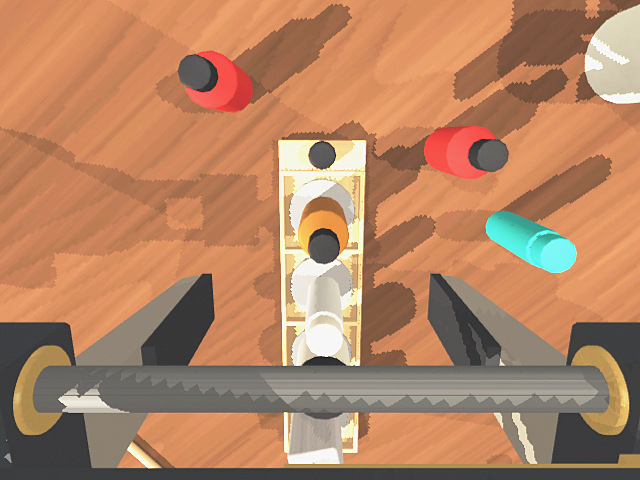

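The wrist view shows the amber bottle between the jaws, with its cap at (322,245), and the red look-alikes clear at (215,80) and (465,155). The wrist measurement agrees with the top camera to under 1 mm, so I'm descending.

>>> carry_out --steps '[[[-1.8, 1.6, 40, 0, 0, 0, 70], [0, 0, 40, 0, 0, 0, 70], [0, 0, 40, 0, 0, 0, 70], [0, 0, 30, 0, 0, 0, 70], [0, 0, 9, 0, 0, 0, 70]]]'

```text
time_s: 2.05
ee_pos: [0.4565, 0.293, 0.0597]
tcp_rot: [-1.092, -2.942, 0.006]
force: [-0.3, -0.8, 0.3]
gripper_width: 0.0697
finger_force: 0.0
```

>>> carry_out --steps '[[[0, 0, 0, 0, 0, 0, 70], [0, 0, 0, 0, 0, 0, 70]]]'

```text
time_s: 2.25
ee_pos: [0.4591, 0.2946, 0.0638]
tcp_rot: [1.095, 2.944, 0.002]
force: [-0.2, -0.5, 0.9]
gripper_width: 0.07
finger_force: 0.0
```

>>> carry_out --steps '[[[0, 0, 0, 0, 0, 0, 30], [0, 0, 0, 0, 0, 0, 30], [0, 0, 0, 0, 0, 0, 30], [0, 0, 0, 0, 0, 0, 30], [0, 0, 0, 0, 0, 0, 30]]]' --newtons 15

```text
time_s: 2.75
ee_pos: [0.4585, 0.2941, 0.063]
tcp_rot: [1.096, 2.944, 0.001]
force: [-1.0, -1.8, 3.9]
gripper_width: 0.0356
finger_force: 15.0
```

>>> carry_out --steps '[[[0, 0, -8, 0, 0, 0, 30], [0, 0, -20, 0, 0, 0, 30], [0, 0, -30, 0, 0, 0, 30], [0, 0, -35, 0, 0, 0, 30], [0, 0, -35, 0, 0, 0, 30]]]' --newtons 20

```text
time_s: 3.25
ee_pos: [0.4579, 0.2938, 0.1921]
tcp_rot: [-1.096, -2.944, 0.001]
force: [0.2, 0.3, -0.7]
gripper_width: 0.0358
finger_force: 20.0
```

```bash
python3 -c "
from h import *
plan(.4283,-.1743,.15,68.8)"
```

```text
t 3.25 pos [0.4579 0.2938 0.1921] heading y 49.15 tilt z [-6.e-04 -4.e-04 -1.e+00] w 35.8 F [ 0.2  0.3 -0.7]
SHIFT [-283.7 -373.4   42.3] TURN z -19.6
```

>>> carry_out --steps '[[[-10, -13, 0, 0, 0, 0, 30], [-21, -28, 0, 0, 0, 0, 30], [-21, -28, 0, 0, 0, 0, 30], [-21, -28, 0, 0, 0, 0, 30], [-21, -28, 0, 0, 0, 0, 30]]]'

```text
time_s: 3.75
ee_pos: [0.4467, 0.1362, 0.1901]
tcp_rot: [-1.096, -2.944, 0.001]
force: [1.0, -0.7, -1.4]
gripper_width: 0.0356
finger_force: 20.0
```

>>> carry_out --steps '[[[-21, -28, 0, 0, 0, 0, 30], [-21, -28, 0, 0, 0, 0, 30], [-21, -28, 0, 0, 0, 0, 30], [-21, -28, 0, 0, 0, 0, 30], [-21, -28, 0, 0, 0, 0, 30]]]'

```text
time_s: 4.25
ee_pos: [0.4344, -0.0382, 0.1902]
tcp_rot: [-1.096, -2.943, 0.0]
force: [1.1, 0.2, -0.7]
gripper_width: 0.0356
finger_force: 20.0
```

>>> carry_out --steps '[[[-21, -28, 0, 0, 0, 0, 30], [-21, -28, 0, 0, 0, 0, 30], [-21, -28, 0, 0, 0, 0, 30], [-11, -13, 0, 0, 0, 0, 30], [-10.7, -11.4, 0, 0, 0, 0, 30]]]'

```text
time_s: 4.75
ee_pos: [0.4275, -0.1753, 0.19]
tcp_rot: [-1.098, -2.942, 0.0]
force: [-1.2, 0.3, -1.7]
gripper_width: 0.0356
finger_force: 20.0
```

>>> carry_out --steps '[[[0, 0, 0, 0, 0, -4.6, 30], [0, 0, 0, 0, 0, -7, 30], [0, 0, 0, 0, 0, -8, 30], [0, 0, 0, 0, 0, 0, 30], [0, 0, 0, 0, 0, 0, 30]]]'

```text
time_s: 5.25
ee_pos: [0.4282, -0.1739, 0.1903]
tcp_rot: [-0.585, -3.086, -0.0]
force: [0.1, 0.9, -1.5]
gripper_width: 0.0354
finger_force: 20.0
```

Run:
```python
from h import *
from workcell import ctrl
plan(.4283,-.1743,.059,68.8)
f=ctrl.grab_frame("wrist");cv2.imwrite("pics/w2.png",f["color"])
W=cloud(f)
d=W[...,:2]-MO;q=(abs(d@MD-.012)<.165)&(abs(d@np.array([-MD[1],MD[0]]))<.05)&(W[...,2]>.012)&(W[...,2]<.02)
P=W[q][:,:2].astype(np.float32);r=cv2.minAreaRect(P);print("metal wrist",q.sum(),r)
m=(np.hypot(W[...,0]-.4283,W[...,1]+.1743)<.03)&(W[...,2]>.15);print("cap", W[m].max(0))
d=P-MO;a=d@MD;b=d@np.array([-MD[1],MD[0]]);print("b range",np.percentile(b,[1,99]),"a",a.min(),a.max())
```

```text
t 5.25 pos [ 0.4282 -0.1739  0.1903] heading y 68.51 tilt z [-7.e-04  2.e-04 -1.e+00] w 35.4 F [ 0.1  0.9 -1.5]
SHIFT [ -0.4  -0.3 131.3] TURN z -0.3
metal wrist 2132 ((0.5133282542228699, -0.20811042189598083), (0.07017533481121063, 0.2520199418067932), 68.80148315429688)
cap [ 0.4471608  -0.14431269  0.28916217]
b range [-0.03567531  0.03403146] a -0.13350609548460318 0.11851463289869547
```

View pics/w2.png

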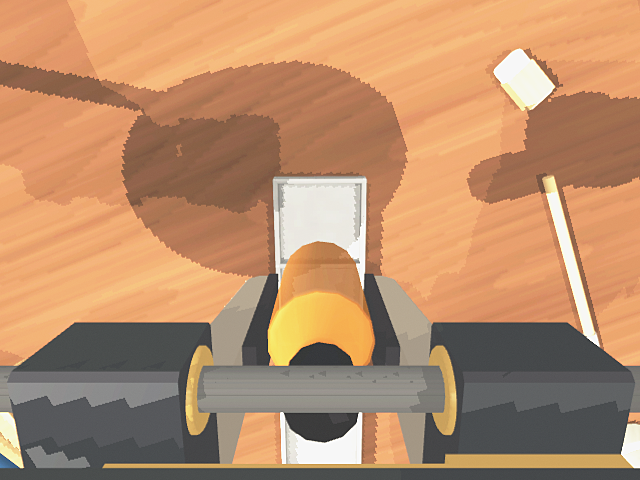

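The wrist view shows the bottle held upright at (320,330), with the empty far compartment below it at (320,220). The rack edges match to under 1 mm, so I'm lowering.

>>> carry_out --steps '[[[0, -1, 30, 0, 0, 0, 30], [0, 0, 40, 0, 0, 0, 30], [0, 0, 30, 0, 0, 0, 30], [0, 0, 17, 0, 0, 0, 30], [0, 0, 8, 0, 0, 0, 30]]]'

```text
time_s: 5.8
ee_pos: [0.4273, -0.1744, 0.0639]
tcp_rot: [-0.582, -3.084, -0.001]
force: [-0.1, 0.3, 0.1]
gripper_width: 0.0357
finger_force: 20.0
```

>>> carry_out --steps '[[[0, 0, 2, 0, 0, 0, 30], [0, 0, 2, 0, 0, 0, 30], [0, 0, 1, 0, 0, 0, 30], [0, 0, 0, 0, 0, 0, 30], [0, 0, 0, 0, 0, 0, 30]]]'

```text
time_s: 6.3
ee_pos: [0.4287, -0.175, 0.0612]
tcp_rot: [0.579, 3.087, -0.0]
force: [0.8, 0.2, -1.3]
gripper_width: 0.0354
finger_force: 20.0
```

>>> carry_out --steps '[[[0, 0, 1, 0, 0, 0, 30], [0, 0, 0.5, 0, 0, 0, 30], [0, 0, 0, 0, 0, 0, 30], [0, 0, 0, 0, 0, 0, 30]]]'

```text
time_s: 6.7
ee_pos: [0.4283, -0.1749, 0.0591]
tcp_rot: [-0.579, -3.088, -0.0]
force: [-0.6, -0.2, -1.2]
gripper_width: 0.0358
finger_force: 20.0
```

>>> carry_out --steps '[[[0, 0, 0.5, 0, 0, 0, 30], [0, 0, 0, 0, 0, 0, 30], [0, 0, 0, 0, 0, 0, 30], [0, 0, 0, 0, 0, 0, 30]]]'

```text
time_s: 7.1
ee_pos: [0.4284, -0.1749, 0.0589]
tcp_rot: [0.579, 3.088, -0.0]
force: [-1.3, 0.8, 5.5]
gripper_width: 0.0356
finger_force: 20.0
```

Contact at z = 0.059, as predicted. I'm opening the fingers slowly and backing off.

>>> carry_out --steps '[[[0, 0, 0, 0, 0, 0, 38], [0, 0, 0, 0, 0, 0, 42], [0, 0, 0, 0, 0, 0, 55], [0, 0, 0, 0, 0, 0, 65], [0, 0, 0, 0, 0, 0, 70]]]'

```text
time_s: 7.6
ee_pos: [0.4284, -0.1749, 0.0585]
tcp_rot: [-0.579, -3.088, -0.0]
force: [-0.5, -1.3, -0.7]
gripper_width: 0.064
finger_force: 0.0
```

>>> carry_out --steps '[[[0, 0, -15, 0, 0, 0, 70], [0, 0, -30, 0, 0, 0, 70], [0, 0, -40, 0, 0, 0, 70], [0, 0, -45, 0, 0, 0, 70], [0, 0, -20, 0, 0, 0, 70]]]'

```text
time_s: 8.1
ee_pos: [0.4297, -0.1754, 0.2122]
tcp_rot: [0.578, 3.083, -0.001]
force: [0.5, -0.3, 0.1]
gripper_width: 0.0698
finger_force: 0.0
```

```bash
cat >> h.py <<'E'
def where(name,top,f):
    """top face of a placed container, as offset (mm) from its metal slot"""
    W=cloud(f);c=MO+MD*slots[name][1]/1e3
    P=W[(np.hypot(W[...,0]-c[0],W[...,1]-c[1])<.034)&(abs(W[...,2]-top)<.0035)][:,:2].astype(np.float32)
    if len(P)<8: return print(name,"few",len(P))
    d=np.array(cv2.minAreaRect(P)[0])-c;print(name,"top-face off mm",(d@MD*1e3).round(1),(d@np.array([-MD[1],MD[0]])*1e3).round(1),"d",2e3*cv2.minEnclosingCircle(P)[1],cv2.minAreaRect(P)[2])
E
python3 - <<'E'
from h import *
from workcell import ctrl
where("bottle",.111,ctrl.grab_frame("top"))
plan(.5083,.2514,.20,49.4)
E
```

```text
bottle top-face off mm -0.8 0.2 d 20.13999968767166 63.105709075927734
t 8.15 pos [ 0.4306 -0.1758  0.2139] heading y 68.75 tilt z [ 0.0066 -0.0027 -1.    ] w 69.9 F [ 1.5 -0.7  3.7]
SHIFT [ 82.5 426.3  13.2] TURN z 19.4
```

Bottle is centred to within 1 mm. Next, the flask.

>>> carry_out --steps '[[[3, 16, 0, 0, 0, 0, 60], [6, 31, 0, 0, 0, 0, 60], [6, 31, 0, 0, 0, 0, 60], [6, 31, 0, 0, 0, 0, 60], [6, 31, 0, 0, 0, 0, 60]]]'

```text
time_s: 8.65
ee_pos: [0.4536, -0.0334, 0.2079]
tcp_rot: [-0.58, -3.087, 0.0]
force: [0.5, -0.9, 0.1]
gripper_width: 0.0597
finger_force: 0.0
```

>>> carry_out --steps '[[[6, 31, 0, 0, 0, 0, 60], [6, 31, 0, 0, 0, 0, 60], [6, 31, 0, 0, 0, 0, 60], [6, 31, 0, 0, 0, 0, 60], [6, 31, 0, 0, 0, 0, 60]]]'

```text
time_s: 9.15
ee_pos: [0.4819, 0.122, 0.2078]
tcp_rot: [-0.579, -3.087, 0.001]
force: [0.6, 0.7, -0.1]
gripper_width: 0.0599
finger_force: 0.0
```

>>> carry_out --steps '[[[6, 31, 0, 0, 0, 0, 60], [6, 31, 0, 0, 0, 0, 60], [6, 31, 0, 0, 0, 0, 60], [6, 31, 0, 0, 0, 0, 60], [1.5, 7, 0, 0, 0, 0, 60]]]'

```text
time_s: 9.65
ee_pos: [0.506, 0.2546, 0.2078]
tcp_rot: [-0.576, -3.088, -0.001]
force: [-0.6, -0.7, -0.1]
gripper_width: 0.06
finger_force: 0.0
```

>>> carry_out --steps '[[[0, 0, 0, 0, 0, 7.4, 60], [0, 0, 0, 0, 0, 7, 60], [0, 0, 0, 0, 0, 5, 60], [0, 0, 0, 0, 0, 0, 60], [0, 0, 0, 0, 0, 0, 60]]]'

```text
time_s: 10.15
ee_pos: [0.5056, 0.2514, 0.2082]
tcp_rot: [-1.088, -2.947, 0.001]
force: [0.2, 0.3, -0.0]
gripper_width: 0.0599
finger_force: 0.0
```

```bash
python3 -c "
from h import *
plan(.5083,.2514,.062,49.4)"
```

```text
t 10.15 pos [0.5056 0.2514 0.2082] heading y 49.49 tilt z [-7.e-04 -5.e-04 -1.e+00] w 59.9 F [ 0.2  0.3 -0. ]
SHIFT [ -2.1   1.9 146.2] TURN z 0.1
```

>>> carry_out --steps '[[[-2.1, 1.9, 35, 0, 0, 0, 60], [0, 0, 40, 0, 0, 0, 60], [0, 0, 40, 0, 0, 0, 60], [0, 0, 22, 0, 0, 0, 60], [0, 0, 9, 0, 0, 0, 60]]]'

```text
time_s: 10.65
ee_pos: [0.5072, 0.2511, 0.0601]
tcp_rot: [-1.087, -2.944, 0.005]
force: [0.2, -0.2, -0.3]
gripper_width: 0.0603
finger_force: 0.0
```

>>> carry_out --steps '[[[0, 0, 0, 0, 0, 0, 60], [0, 0, 0, 0, 0, 0, 60]]]'

```text
time_s: 10.85
ee_pos: [0.5094, 0.2524, 0.0636]
tcp_rot: [1.09, 2.946, 0.001]
force: [-0.4, 0.5, 0.8]
gripper_width: 0.0601
finger_force: 0.0
```

>>> carry_out --steps '[[[0, 0, 0, 0, 0, 0, 22], [0, 0, 0, 0, 0, 0, 22], [0, 0, 0, 0, 0, 0, 22], [0, 0, 0, 0, 0, 0, 22], [0, 0, 0, 0, 0, 0, 22]]]' --newtons 15

```text
time_s: 11.35
ee_pos: [0.5089, 0.2522, 0.063]
tcp_rot: [1.091, 2.946, 0.001]
force: [-0.5, -0.1, 3.5]
gripper_width: 0.0279
finger_force: 15.0
```

>>> carry_out --steps '[[[0, 0, -8, 0, 0, 0, 22], [0, 0, -20, 0, 0, 0, 22], [0, 0, -35, 0, 0, 0, 22], [0, 0, -40, 0, 0, 0, 22], [0, 0, -40, 0, 0, 0, 22]]]' --newtons 20

```text
time_s: 11.85
ee_pos: [0.5082, 0.2519, 0.2072]
tcp_rot: [-1.091, -2.946, 0.001]
force: [1.3, -0.8, -0.9]
gripper_width: 0.0277
finger_force: 20.0
```

```bash
python3 -c "
from h import *
plan(.4898,-.1981,.059,68.8)"
```

```text
t 11.85 pos [0.5082 0.2519 0.2072] heading y 49.35 tilt z [-7.e-04 -3.e-04 -1.e+00] w 27.7 F [ 1.3 -0.8 -0.9]
SHIFT [-279.2 -353.3  148.4] TURN z -19.4
```

>>> carry_out --steps '[[[-10, -13, 0, 0, 0, 0, 22], [-21, -26.5, 0, 0, 0, 0, 22], [-21, -26.5, 0, 0, 0, 0, 22], [-21, -26.5, 0, 0, 0, 0, 22], [-21, -26.5, 0, 0, 0, 0, 22]]]'

```text
time_s: 12.35
ee_pos: [0.5016, 0.099, 0.2052]
tcp_rot: [-1.091, -2.946, 0.001]
force: [0.0, -0.2, -0.2]
gripper_width: 0.0272
finger_force: 20.0
```

>>> carry_out --steps '[[[-21, -26.5, 0, 0, 0, 0, 22], [-21, -26.5, 0, 0, 0, 0, 22], [-21, -26.5, 0, 0, 0, 0, 22], [-21, -26.5, 0, 0, 0, 0, 22], [-21, -26.5, 0, 0, 0, 0, 22]]]'

```text
time_s: 12.85
ee_pos: [0.4949, -0.0699, 0.2052]
tcp_rot: [-1.091, -2.945, 0.0]
force: [1.2, -0.4, -1.0]
gripper_width: 0.0274
finger_force: 20.0
```

>>> carry_out --steps '[[[-21, -26.5, 0, 0, 0, 0, 22], [-21, -26.5, 0, 0, 0, 0, 22], [-21, -26.5, 0, 0, 0, 0, 22], [-11, -13, 0, 0, 0, 0, 22], [-6.2, -9.3, 0, 0, 0, 0, 22]]]'

```text
time_s: 13.35
ee_pos: [0.4896, -0.1993, 0.2051]
tcp_rot: [-1.093, -2.944, 0.0]
force: [-0.7, 0.6, -0.8]
gripper_width: 0.0281
finger_force: 20.0
```

>>> carry_out --steps '[[[0, 0, 0, 0, 0, -4.4, 22], [0, 0, 0, 0, 0, -7, 22], [0, 0, 0, 0, 0, -8, 22], [0, 0, 0, 0, 0, 0, 22], [0, 0, 0, 0, 0, 0, 22]]]'

```text
time_s: 13.85
ee_pos: [0.4901, -0.1974, 0.2054]
tcp_rot: [-0.585, -3.086, -0.0]
force: [0.3, 0.2, -0.7]
gripper_width: 0.0274
finger_force: 20.0
```

```bash
python3 -c "
from h import *
plan(.4898,-.1981,.059,68.8)"
```

```text
t 13.85 pos [ 0.4901 -0.1974  0.2054] heading y 68.54 tilt z [-5.e-04  3.e-04 -1.e+00] w 27.4 F [ 0.3  0.2 -0.7]
SHIFT [-1.000e-01 -7.000e-01  1.464e+02] TURN z -0.3
```

>>> carry_out --steps '[[[0, -0.7, 30, 0, 0, 0, 22], [0, 0, 40, 0, 0, 0, 22], [0, 0, 40, 0, 0, 0, 22], [0, 0, 22, 0, 0, 0, 22], [0, 0, 8, 0, 0, 0, 22]]]'

```text
time_s: 14.35
ee_pos: [0.4885, -0.1976, 0.0632]
tcp_rot: [-0.583, -3.083, -0.001]
force: [-1.1, -0.2, -0.6]
gripper_width: 0.0276
finger_force: 20.0
```

>>> carry_out --steps '[[[0, 0, 2, 0, 0, 0, 22], [0, 0, 2, 0, 0, 0, 22], [0, 0, 1, 0, 0, 0, 22], [0, 0, 0, 0, 0, 0, 22], [0, 0, 0, 0, 0, 0, 22]]]'

```text
time_s: 14.85
ee_pos: [0.4906, -0.1986, 0.0613]
tcp_rot: [0.579, 3.086, -0.0]
force: [-0.3, -0.7, -1.4]
gripper_width: 0.0279
finger_force: 20.0
```

>>> carry_out --steps '[[[0, 0, 1, 0, 0, 0, 22], [0, 0, 0.5, 0, 0, 0, 22], [0, 0, 0, 0, 0, 0, 22], [0, 0, 0, 0, 0, 0, 22]]]'

```text
time_s: 15.25
ee_pos: [0.4901, -0.1985, 0.0591]
tcp_rot: [-0.579, -3.088, -0.0]
force: [-0.7, 0.7, -0.1]
gripper_width: 0.0272
finger_force: 20.0
```

>>> carry_out --steps '[[[0, 0, 0.5, 0, 0, 0, 22], [0, 0, 0, 0, 0, 0, 22], [0, 0, 0, 0, 0, 0, 22], [0, 0, 0, 0, 0, 0, 22]]]'

```text
time_s: 15.65
ee_pos: [0.4902, -0.1985, 0.0589]
tcp_rot: [0.579, 3.088, 0.0]
force: [-1.9, 0.7, 4.7]
gripper_width: 0.0277
finger_force: 20.0
```

>>> carry_out --steps '[[[0, 0, 0, 0, 0, 0, 30], [0, 0, 0, 0, 0, 0, 34], [0, 0, 0, 0, 0, 0, 45], [0, 0, 0, 0, 0, 0, 60], [0, 0, 0, 0, 0, 0, 70]]]'

```text
time_s: 16.15
ee_pos: [0.4901, -0.1984, 0.0585]
tcp_rot: [-0.579, -3.088, -0.0]
force: [-0.5, -0.1, -0.1]
gripper_width: 0.0556
finger_force: 0.0
```

>>> carry_out --steps '[[[0, 0, -15, 0, 0, 0, 75], [0, 0, -30, 0, 0, 0, 75], [0, 0, -40, 0, 0, 0, 75], [0, 0, -45, 0, 0, 0, 75], [0, 0, -15, 0, 0, 0, 75]]]'

```text
time_s: 16.65
ee_pos: [0.4919, -0.1992, 0.2079]
tcp_rot: [0.578, 3.082, -0.002]
force: [0.3, -0.1, 0.7]
gripper_width: 0.075
finger_force: 0.0
```

Run:
```python
from h import *
from workcell import ctrl
f=ctrl.grab_frame("top");where("flask",.101,f)
W=cloud(f)
for x,y,z,n in((.5525,.2131,.076,"jar"),(.6005,.1645,.082,"tin")):
    P=W[(np.hypot(W[...,0]-x,W[...,1]-y)<.034)&(abs(W[...,2]-z)<.003)][:,:2].astype(np.float32);print(n,len(P),cv2.minEnclosingCircle(P),cv2.minAreaRect(P))
plan(.5523,.2130,.20,49.4)
```

```text
flask top-face off mm 0.1 0.3 d 25.39133094251156 27.4025821685791
jar 533 ((0.5527969598770142, 0.21334972977638245), 0.023801349103450775) ((0.5526737570762634, 0.21321973204612732), (0.04626347869634628, 0.04612423852086067), 77.82328796386719)
tin 333 ((0.6007665395736694, 0.164321631193161), 0.025842025876045227) ((0.6004887223243713, 0.16427652537822723), (0.040546827018260956, 0.03957771137356758), 62.62387466430664)
t 16.7 pos [ 0.4923 -0.1994  0.2086] heading y 68.75 tilt z [ 0.0065 -0.0027 -1.    ] w 74.9 F [ 0.6 -0.8  1.5]
SHIFT [ 93.6 406.1   7.9] TURN z 19.3
```

Flask is centred. Jar next.

>>> carry_out --steps '[[[3, 16, 0, 0, 0, 0, 75], [7, 31, 0, 0, 0, 0, 75], [7, 31, 0, 0, 0, 0, 75], [7, 31, 0, 0, 0, 0, 75], [7, 31, 0, 0, 0, 0, 75]]]'

```text
time_s: 17.2
ee_pos: [0.5115, -0.0555, 0.2026]
tcp_rot: [-0.579, -3.087, 0.0]
force: [-0.5, -0.2, -0.1]
gripper_width: 0.075
finger_force: 0.0
```

>>> carry_out --steps '[[[7, 31, 0, 0, 0, 0, 75], [7, 31, 0, 0, 0, 0, 75], [7, 31, 0, 0, 0, 0, 75], [7, 31, 0, 0, 0, 0, 75], [7, 31, 0, 0, 0, 0, 75]]]'

```text
time_s: 17.7
ee_pos: [0.5351, 0.1017, 0.2025]
tcp_rot: [-0.579, -3.087, 0.001]
force: [-0.3, 0.1, -0.0]
gripper_width: 0.075
finger_force: 0.0
```

>>> carry_out --steps '[[[7, 31, 0, 0, 0, 0, 75], [7, 31, 0, 0, 0, 0, 75], [7, 31, 0, 0, 0, 0, 75], [6.6, 18, 0, 0, 0, 0, 75], [0, 0, 0, 0, 0, 7.3, 75]]]'

```text
time_s: 18.2
ee_pos: [0.5496, 0.2161, 0.2023]
tcp_rot: [-0.772, -3.044, 0.0]
force: [0.5, 0.2, 0.6]
gripper_width: 0.0749
finger_force: 0.0
```

>>> carry_out --steps '[[[0, 0, 0, 0, 0, 7, 75], [0, 0, 0, 0, 0, 5, 75], [0, 0, 0, 0, 0, 0, 75], [0, 0, 0, 0, 0, 0, 75]]]'

```text
time_s: 18.6
ee_pos: [0.5497, 0.2137, 0.2028]
tcp_rot: [-1.084, -2.948, 0.001]
force: [0.3, -0.2, 0.1]
gripper_width: 0.0751
finger_force: 0.0
```

```bash
python3 -c "
from h import *
plan(.5526,.2132,.0735,49.4)"
```

```text
t 18.6 pos [0.5497 0.2137 0.2028] heading y 49.6 tilt z [-1.e-03 -4.e-04 -1.e+00] w 75.1 F [ 0.3 -0.2  0.1]
SHIFT [ -2.6   1.6 129.3] TURN z 0.2
```

>>> carry_out --steps '[[[-2.6, 1.6, 35, 0, 0, 0, 75], [0, 0, 40, 0, 0, 0, 75], [0, 0, 30, 0, 0, 0, 75], [0, 0, 16, 0, 0, 0, 75], [0, 0, 8, 0, 0, 0, 75]]]'

```text
time_s: 19.1
ee_pos: [0.5519, 0.2128, 0.0725]
tcp_rot: [-1.085, -2.946, 0.003]
force: [0.5, -0.3, 0.6]
gripper_width: 0.0752
finger_force: 0.0
```

>>> carry_out --steps '[[[0, 0, 0, 0, 0, 0, 75], [0, 0, 0, 0, 0, 0, 75]]]'

```text
time_s: 19.3
ee_pos: [0.5536, 0.2136, 0.0753]
tcp_rot: [1.087, 2.947, 0.001]
force: [0.9, -0.1, 0.4]
gripper_width: 0.0748
finger_force: 0.0
```

>>> carry_out --steps '[[[0, 0, 0, 0, 0, 0, 40], [0, 0, 0, 0, 0, 0, 40], [0, 0, 0, 0, 0, 0, 40], [0, 0, 0, 0, 0, 0, 40], [0, 0, 0, 0, 0, 0, 40]]]' --newtons 15

```text
time_s: 19.8
ee_pos: [0.5533, 0.2135, 0.0751]
tcp_rot: [1.088, 2.947, 0.001]
force: [-1.1, -1.3, 3.2]
gripper_width: 0.0477
finger_force: 15.0
```

>>> carry_out --steps '[[[0, 0, -8, 0, 0, 0, 40], [0, 0, -20, 0, 0, 0, 40], [0, 0, -35, 0, 0, 0, 40], [0, 0, -35, 0, 0, 0, 40], [0, 0, -35, 0, 0, 0, 40]]]' --newtons 20

```text
time_s: 20.3
ee_pos: [0.5526, 0.2132, 0.209]
tcp_rot: [-1.088, -2.946, 0.001]
force: [0.0, 0.1, -2.7]
gripper_width: 0.0474
finger_force: 20.0
```

```bash
python3 -c "
from h import *
plan(.5514,-.2220,.0695,68.8)"
```

```text
t 20.3 pos [0.5526 0.2132 0.209 ] heading y 49.45 tilt z [-7.e-04 -2.e-04 -1.e+00] w 47.4 F [ 0.   0.1 -2.7]
SHIFT [-282.1 -331.4  139.6] TURN z -19.3
```

>>> carry_out --steps '[[[-10, -12, 0, 0, 0, 0, 40], [-21.5, -25.3, 0, 0, 0, 0, 40], [-21.5, -25.3, 0, 0, 0, 0, 40], [-21.5, -25.3, 0, 0, 0, 0, 40], [-21.5, -25.3, 0, 0, 0, 0, 40]]]'

```text
time_s: 20.8
ee_pos: [0.5513, 0.0632, 0.2066]
tcp_rot: [-1.088, -2.946, 0.001]
force: [0.1, -0.2, -1.8]
gripper_width: 0.0477
finger_force: 20.0
```

>>> carry_out --steps '[[[-21.5, -25.3, 0, 0, 0, 0, 40], [-21.5, -25.3, 0, 0, 0, 0, 40], [-21.5, -25.3, 0, 0, 0, 0, 40], [-21.5, -25.3, 0, 0, 0, 0, 40], [-21.5, -25.3, 0, 0, 0, 0, 40]]]'

```text
time_s: 21.3
ee_pos: [0.5507, -0.1027, 0.2066]
tcp_rot: [-1.088, -2.945, 0.001]
force: [-0.0, -0.4, -1.7]
gripper_width: 0.0477
finger_force: 20.0
```

>>> carry_out --steps '[[[-21.5, -25.3, 0, 0, 0, 0, 40], [-21.5, -25.3, 0, 0, 0, 0, 40], [-21.5, -25.3, 0, 0, 0, 0, 40], [-9, -10, 0, 0, 0, 0, 40], [-5.1, -5.8, 0, 0, 0, 0, 40]]]'

```text
time_s: 21.8
ee_pos: [0.5511, -0.2229, 0.2067]
tcp_rot: [-1.091, -2.945, -0.0]
force: [-0.1, 0.1, -1.5]
gripper_width: 0.0474
finger_force: 20.0
```

>>> carry_out --steps '[[[0, 0, 0, 0, 0, -4.6, 40], [0, 0, 0, 0, 0, -7, 40], [0, 0, 0, 0, 0, -8, 40], [0, 0, 0, 0, 0, 0, 40], [0, 0, 0, 0, 0, 0, 40]]]'

```text
time_s: 22.3
ee_pos: [0.5518, -0.2211, 0.2073]
tcp_rot: [-0.576, -3.088, -0.0]
force: [0.8, 0.4, -1.8]
gripper_width: 0.0475
finger_force: 20.0
```

```bash
python3 -c "
from h import *
plan(.5514,-.2220,.0711,68.8)"
```

```text
t 22.3 pos [ 0.5518 -0.2211  0.2073] heading y 68.86 tilt z [-6.e-04  4.e-04 -1.e+00] w 47.5 F [ 0.8  0.4 -1.8]
SHIFT [-1.000e-01 -1.000e+00  1.362e+02] TURN z 0.1
```

>>> carry_out --steps '[[[0, -1, 30, 0, 0, 0, 40], [0, 0, 40, 0, 0, 0, 40], [0, 0, 30, 0, 0, 0, 40], [0, 0, 22, 0, 0, 0, 40], [0, 0, 8, 0, 0, 0, 40]]]'

```text
time_s: 22.8
ee_pos: [0.5501, -0.2218, 0.0752]
tcp_rot: [-0.575, -3.085, -0.001]
force: [0.1, -0.0, -1.6]
gripper_width: 0.0476
finger_force: 20.0
```

>>> carry_out --steps '[[[0, 0, 2, 0, 0, 0, 40], [0, 0, 2, 0, 0, 0, 40], [0, 0, 1, 0, 0, 0, 40], [0, 0, 0, 0, 0, 0, 40], [0, 0, 0, 0, 0, 0, 40]]]'

```text
time_s: 23.3
ee_pos: [0.552, -0.2229, 0.0733]
tcp_rot: [0.571, 3.088, -0.0]
force: [-0.4, -0.1, -1.6]
gripper_width: 0.0476
finger_force: 20.0
```

>>> carry_out --steps '[[[0, 0, 0.5, 0, 0, 0, 40], [0, 0, 0.5, 0, 0, 0, 40], [0, 0, 0, 0, 0, 0, 40], [0, 0, 0, 0, 0, 0, 40]]]'

```text
time_s: 23.7
ee_pos: [0.5516, -0.2228, 0.0716]
tcp_rot: [-0.571, -3.089, 0.0]
force: [-0.6, -0.0, -2.2]
gripper_width: 0.0476
finger_force: 20.0
```

>>> carry_out --steps '[[[0, 0, 0.5, 0, 0, 0, 40], [0, 0, 0.3, 0, 0, 0, 40], [0, 0, 0, 0, 0, 0, 40], [0, 0, 0, 0, 0, 0, 40]]]'

```text
time_s: 24.1
ee_pos: [0.5517, -0.2229, 0.0711]
tcp_rot: [0.571, 3.089, -0.0]
force: [-1.7, -0.3, 4.0]
gripper_width: 0.0473
finger_force: 20.0
```

>>> carry_out --steps '[[[0, 0, 0, 0, 0, 0, 50], [0, 0, 0, 0, 0, 0, 54], [0, 0, 0, 0, 0, 0, 64], [0, 0, 0, 0, 0, 0, 74], [0, 0, 0, 0, 0, 0, 80]]]'

```text
time_s: 24.6
ee_pos: [0.5516, -0.2227, 0.0707]
tcp_rot: [-0.571, -3.089, -0.0]
force: [1.4, -0.4, -0.0]
gripper_width: 0.0757
finger_force: 0.0
```

>>> carry_out --steps '[[[0, 0, -15, 0, 0, 0, 80], [0, 0, -30, 0, 0, 0, 80], [0, 0, -40, 0, 0, 0, 80], [0, 0, -35, 0, 0, 0, 80], [0, 0, -15, 0, 0, 0, 80]]]'

```text
time_s: 25.1
ee_pos: [0.5531, -0.2234, 0.2103]
tcp_rot: [0.57, 3.084, -0.002]
force: [-0.0, -0.3, -0.2]
gripper_width: 0.0799
finger_force: 0.0
```

Run:
```python
from h import *
from workcell import ctrl
f=ctrl.grab_frame("top");where("jar",.072,f)
W=cloud(f);hsv=cv2.cvtColor(f["color"],cv2.COLOR_BGR2HSV)
m=(np.hypot(W[...,0]-.6005,W[...,1]-.1645)<.034)
P=W[m&(abs(W[...,2]-.082)<.003)][:,:2].astype(np.float32);print("tin face",len(P),cv2.minAreaRect(P))
P=W[m&(W[...,2]>.089)][:,:2].astype(np.float32);print("cap",len(P),cv2.minEnclosingCircle(P))
plan(.6007,.1645,.20,60.5)
```

```text
jar top-face off mm 0.0 -0.3 d 48.50202053785324 11.151163101196289
tin face 336 ((0.6007006764411926, 0.1644577980041504), (0.040903542190790176, 0.039649225771427155), 59.2818603515625)
cap 114 ((0.6005099415779114, 0.16445095837116241), 0.011120595969259739)
t 25.15 pos [ 0.5536 -0.2235  0.2111] heading y 69.05 tilt z [ 0.0063 -0.0025 -1.    ] w 79.7 F [ 1.6 -1.4  1.4]
SHIFT [ 94.8 379.2  10.4] TURN z 8.6
```

>>> carry_out --steps '[[[3, 15, 0, 0, 0, 0, 70], [8, 31, 0, 0, 0, 0, 70], [8, 31, 0, 0, 0, 0, 70], [8, 31, 0, 0, 0, 0, 70], [8, 31, 0, 0, 0, 0, 70]]]'

```text
time_s: 25.65
ee_pos: [0.5672, -0.078, 0.2034]
tcp_rot: [-0.571, -3.085, -0.0]
force: [1.1, 0.3, 0.2]
gripper_width: 0.0699
finger_force: 0.0
```

>>> carry_out --steps '[[[8, 31, 0, 0, 0, 0, 70], [8, 31, 0, 0, 0, 0, 70], [8, 31, 0, 0, 0, 0, 70], [8, 31, 0, 0, 0, 0, 70], [8, 31, 0, 0, 0, 0, 70]]]'

```text
time_s: 26.15
ee_pos: [0.585, 0.0808, 0.2033]
tcp_rot: [-0.57, -3.086, 0.002]
force: [-0.0, -1.0, -0.1]
gripper_width: 0.07
finger_force: 0.0
```

>>> carry_out --steps '[[[8, 31, 0, 0, 0, 0, 70], [8, 31, 0, 0, 0, 0, 70], [3.8, 23.2, 0, 0, 0, 0, 70], [0, 0, 0, 0, 0, 5, 70], [0, 0, 0, 0, 0, 3.6, 70]]]'

```text
time_s: 26.65
ee_pos: [0.5968, 0.1669, 0.2029]
tcp_rot: [-0.802, -3.033, 0.003]
force: [-0.1, -0.5, -0.3]
gripper_width: 0.0703
finger_force: 0.0
```

>>> carry_out --steps '[[[0, 0, 0, 0, 0, 0, 70], [0, 0, 0, 0, 0, 0, 70]]]'

```text
time_s: 26.85
ee_pos: [0.5975, 0.1656, 0.2041]
tcp_rot: [-0.797, -3.036, 0.002]
force: [0.4, -0.4, -0.5]
gripper_width: 0.0698
finger_force: 0.0
```

Run:
```python
from h import *
plan(.6006,.1645,.062,60.5)
from workcell import ctrl
f=ctrl.grab_frame("wrist");cv2.imwrite("pics/w3.png",f["color"]);W=cloud(f)
P=W[(np.hypot(W[...,0]-.6005,W[...,1]-.1645)<.034)&(abs(W[...,2]-.082)<.003)][:,:2].astype(np.float32);print("tin face",len(P),cv2.minAreaRect(P))
```

```text
t 26.85 pos [0.5975 0.1656 0.2041] heading y 60.58 tilt z [-2.6e-03 -6.0e-04 -1.0e+00] w 69.8 F [ 0.4 -0.4 -0.5]
SHIFT [ -3.5   0.8 142.1] TURN z 0.1
tin face 2592 ((0.6008108854293823, 0.16406986117362976), (0.03972631320357323, 0.03959912061691284), 60.715091705322266)
```

View pics/w3.png

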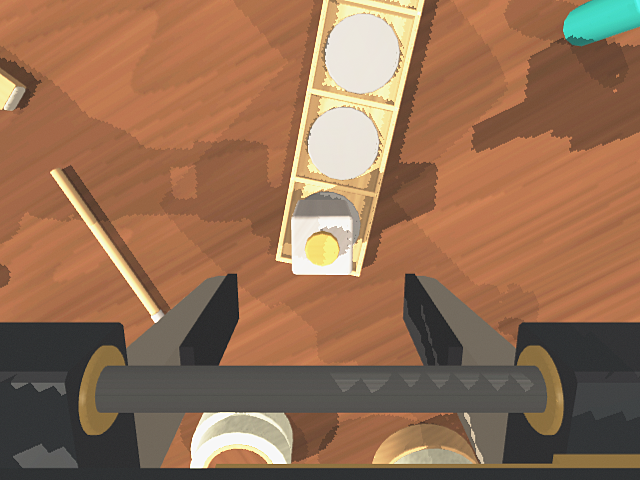

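The wrist view shows the tin at (322,240), square to the jaws, with the cups well clear at the bottom. I'm descending.

>>> carry_out --steps '[[[-3.5, 0.6, 35, 0, 0, 0, 70], [0, 0, 40, 0, 0, 0, 70], [0, 0, 40, 0, 0, 0, 70], [0, 0, 18, 0, 0, 0, 70], [0, 0, 8, 0, 0, 0, 70]]]'

```text
time_s: 27.4
ee_pos: [0.6003, 0.1635, 0.0621]
tcp_rot: [-0.799, -3.035, 0.003]
force: [0.1, 0.8, -0.4]
gripper_width: 0.0697
finger_force: 0.0
```

>>> carry_out --steps '[[[0, 0, 0, 0, 0, 0, 70], [0, 0, 0, 0, 0, 0, 70]]]'

```text
time_s: 27.6
ee_pos: [0.6027, 0.1642, 0.0657]
tcp_rot: [0.801, 3.037, 0.001]
force: [-0.4, -0.7, 1.0]
gripper_width: 0.0703
finger_force: 0.0
```

>>> carry_out --steps '[[[0, 0, 0, 0, 0, 0, 34], [0, 0, 0, 0, 0, 0, 34], [0, 0, 0, 0, 0, 0, 34], [0, 0, 0, 0, 0, 0, 34], [0, 0, 0, 0, 0, 0, 34]]]' --newtons 15

```text
time_s: 28.1
ee_pos: [0.6022, 0.1641, 0.0653]
tcp_rot: [0.801, 3.037, 0.0]
force: [-0.2, -0.1, 4.3]
gripper_width: 0.04
finger_force: 15.0
```

>>> carry_out --steps '[[[0, 0, -8, 0, 0, 0, 34], [0, 0, -20, 0, 0, 0, 34], [0, 0, -35, 0, 0, 0, 34], [0, 0, -40, 0, 0, 0, 34], [0, 0, -40, 0, 0, 0, 34]]]' --newtons 20

```text
time_s: 28.6
ee_pos: [0.6014, 0.1639, 0.2091]
tcp_rot: [-0.801, -3.037, 0.001]
force: [0.1, 0.5, -1.4]
gripper_width: 0.0399
finger_force: 20.0
```

```bash
python3 -c "
from h import *
plan(.6129,-.2459,.059,68.8)"
```

```text
t 28.6 pos [0.6014 0.1639 0.2091] heading y 60.45 tilt z [-1.1e-03 -3.0e-04 -1.0e+00] w 39.9 F [ 0.1  0.5 -1.4]
SHIFT [-212.2 -350.7  150.2] TURN z -8.3
```

>>> carry_out --steps '[[[-8, -12, 0, 0, 0, 0, 34], [-16, -26.3, 0, 0, 0, 0, 34], [-16, -26.3, 0, 0, 0, 0, 34], [-16, -26.3, 0, 0, 0, 0, 34], [-16, -26.3, 0, 0, 0, 0, 34]]]'

```text
time_s: 29.1
ee_pos: [0.606, 0.025, 0.2069]
tcp_rot: [-0.801, -3.036, 0.001]
force: [0.1, 0.0, -1.6]
gripper_width: 0.0396
finger_force: 20.0
```

>>> carry_out --steps '[[[-16, -26.3, 0, 0, 0, 0, 34], [-16, -26.3, 0, 0, 0, 0, 34], [-16, -26.3, 0, 0, 0, 0, 34], [-16, -26.3, 0, 0, 0, 0, 34], [-16, -26.3, 0, 0, 0, 0, 34]]]'

```text
time_s: 29.6
ee_pos: [0.6106, -0.1288, 0.2068]
tcp_rot: [-0.801, -3.036, 0.0]
force: [-0.3, 0.4, -0.1]
gripper_width: 0.0398
finger_force: 20.0
```

>>> carry_out --steps '[[[-16, -26.3, 0, 0, 0, 0, 34], [-16, -26.3, 0, 0, 0, 0, 34], [-16, -26.3, 0, 0, 0, 0, 34], [-8, -14, 0, 0, 0, 0, 34], [-5.5, -8.9, 0, 0, 0, 0, 34]]]'

```text
time_s: 30.1
ee_pos: [0.6142, -0.2473, 0.207]
tcp_rot: [-0.803, -3.036, -0.0]
force: [0.6, -0.2, -2.3]
gripper_width: 0.0397
finger_force: 20.0
```

>>> carry_out --steps '[[[0, 0, 0, 0, 0, -4.3, 34], [0, 0, 0, 0, 0, -4, 34], [0, 0, 0, 0, 0, 0, 34], [0, 0, 0, 0, 0, 0, 34]]]'

```text
time_s: 30.5
ee_pos: [0.6148, -0.2454, 0.2075]
tcp_rot: [-0.581, -3.087, -0.0]
force: [0.1, -0.0, -1.9]
gripper_width: 0.0397
finger_force: 20.0
```

```bash
python3 -c "
from h import *
plan(.6141,-.2464,.0613,68.8)"
```

```text
t 30.5 pos [ 0.6148 -0.2454  0.2075] heading y 68.67 tilt z [-5.e-04  4.e-04 -1.e+00] w 39.7 F [ 0.1 -0.  -1.9]
SHIFT [  0.2  -1.2 146.2] TURN z -0.1
```

>>> carry_out --steps '[[[0.2, -0.9, 30, 0, 0, 0, 34], [0, 0, 40, 0, 0, 0, 34], [0, 0, 40, 0, 0, 0, 34], [0, 0, 22, 0, 0, 0, 34], [0, 0, 8, 0, 0, 0, 34]]]'

```text
time_s: 31.0
ee_pos: [0.6127, -0.2458, 0.0649]
tcp_rot: [-0.58, -3.083, -0.002]
force: [-0.1, -0.1, -1.7]
gripper_width: 0.0398
finger_force: 20.0
```

>>> carry_out --steps '[[[0, 0, 2, 0, 0, 0, 34], [0, 0, 2, 0, 0, 0, 34], [0, 0, 1, 0, 0, 0, 34], [0, 0, 0, 0, 0, 0, 34], [0, 0, 0, 0, 0, 0, 34]]]'

```text
time_s: 31.5
ee_pos: [0.6148, -0.2471, 0.0637]
tcp_rot: [0.579, 3.086, -0.0]
force: [-0.8, -1.1, -1.3]
gripper_width: 0.0399
finger_force: 20.0
```

>>> carry_out --steps '[[[0, 0, 0.5, 0, 0, 0, 34], [0, 0, 0.5, 0, 0, 0, 34], [0, 0, 0, 0, 0, 0, 34], [0, 0, 0, 0, 0, 0, 34]]]'

```text
time_s: 31.9
ee_pos: [0.6144, -0.2469, 0.0618]
tcp_rot: [-0.579, -3.088, -0.0]
force: [-0.3, 0.6, -1.8]
gripper_width: 0.0398
finger_force: 20.0
```

>>> carry_out --steps '[[[0, 0, 0.5, 0, 0, 0, 34], [0, 0, 0.4, 0, 0, 0, 34], [0, 0, 0, 0, 0, 0, 34], [0, 0, 0, 0, 0, 0, 34]]]'

```text
time_s: 32.3
ee_pos: [0.6144, -0.2469, 0.0613]
tcp_rot: [0.579, 3.088, -0.0]
force: [-2.6, 0.1, 5.5]
gripper_width: 0.0397
finger_force: 20.0
```

>>> carry_out --steps '[[[0, 0, 0, 0, 0, 0, 42], [0, 0, 0, 0, 0, 0, 46], [0, 0, 0, 0, 0, 0, 56], [0, 0, 0, 0, 0, 0, 68], [0, 0, 0, 0, 0, 0, 75]]]'

```text
time_s: 32.8
ee_pos: [0.6143, -0.2469, 0.0608]
tcp_rot: [-0.579, -3.088, -0.0]
force: [0.2, 0.8, -0.3]
gripper_width: 0.0679
finger_force: 0.0
```

>>> carry_out --steps '[[[0, 0, -15, 0, 0, 0, 75], [0, 0, -30, 0, 0, 0, 75], [0, 0, -40, 0, 0, 0, 75], [0, 0, -40, 0, 0, 0, 75], [0, 0, -15, 0, 0, 0, 75]]]'

```text
time_s: 33.3
ee_pos: [0.6162, -0.2477, 0.2065]
tcp_rot: [0.578, 3.081, -0.002]
force: [-0.2, -0.8, 0.9]
gripper_width: 0.0751
finger_force: 0.0
```

>>> carry_out --steps '[[[0, 40, 0, 0, 0, 0, 75], [0, 40, 0, 0, 0, 0, 75], [0, 40, 0, 0, 0, 0, 75], [0, 40, 0, 0, 0, 0, 75], [0, 20, 0, 0, 0, 0, 75]]]'

```text
time_s: 33.8
ee_pos: [0.6802, -0.0762, 0.201]
tcp_rot: [0.577, 3.088, 0.001]
force: [-0.4, -0.2, -0.5]
gripper_width: 0.0749
finger_force: 0.0
```

>>> carry_out --steps '[[[0, 0, 0, 0, 0, 0, 75], [0, 0, 0, 0, 0, 0, 75], [0, 0, 0, 0, 0, 0, 75], [0, 0, 0, 0, 0, 0, 75], [0, 0, 0, 0, 0, 0, 75]]]'

```text
time_s: 34.3
ee_pos: [0.6793, -0.0802, 0.201]
tcp_rot: [-0.581, -3.087, 0.0]
force: [-0.1, -0.1, -0.9]
gripper_width: 0.0755
finger_force: 0.0
```

Run:
```python
from h import *
from workcell import ctrl
f=ctrl.grab_frame("top");cv2.imwrite("pics/top_end.png",f["color"])
for n,z in(("bottle",.111),("flask",.101),("jar",.072),("tin",.078)): where(n,z,f)
```

```text
bottle few 0
flask few 0
jar few 0
tin few 0
```

View pics/top_end.png

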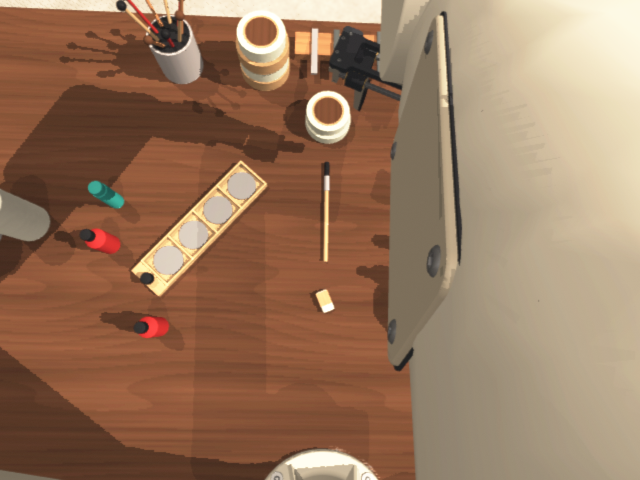

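The arm blocks the top view of the metal rack. I'm moving it further left.

>>> carry_out --steps '[[[16, 31, 0, 0, 0, 0, 75], [16, 31, 0, 0, 0, 0, 75], [16, 31, 0, 0, 0, 0, 75], [16, 31, 0, 0, 0, 0, 75], [16, 31, 0, 0, 0, 0, 75]]]'

```text
time_s: 34.85
ee_pos: [0.661, 0.0952, 0.201]
tcp_rot: [0.58, 3.087, -0.0]
force: [0.5, 0.2, 0.8]
gripper_width: 0.0753
finger_force: 0.0
```

>>> carry_out --steps '[[[16, 31, 0, 0, 0, 0, 75], [16, 31, 0, 0, 0, 0, 75], [16, 31, 0, 0, 0, 0, 75], [0, 0, 0, 0, 0, 0, 75], [0, 0, 0, 0, 0, 0, 75]]]'

```text
time_s: 35.35
ee_pos: [0.65, 0.1986, 0.2008]
tcp_rot: [0.577, 3.088, -0.001]
force: [1.0, 0.2, 0.5]
gripper_width: 0.075
finger_force: 0.0
```

Run:
```python
from h import *
from workcell import ctrl
f=ctrl.grab_frame("top");cv2.imwrite("pics/top_end2.png",f["color"])
for n,z in(("bottle",.111),("flask",.101),("jar",.072),("tin",.078)): where(n,z,f)
```

```text
bottle top-face off mm -0.1 0.7 d 20.225470885634422 46.20694351196289
flask top-face off mm -0.5 0.6 d 25.26095137000084 18.07039451599121
jar top-face off mm 0.0 -0.0 d 48.647403717041016 1.6181659698486328
tin top-face off mm -0.4 0.2 d 52.464913576841354 69.72032928466797
```

View pics/top_end2.png

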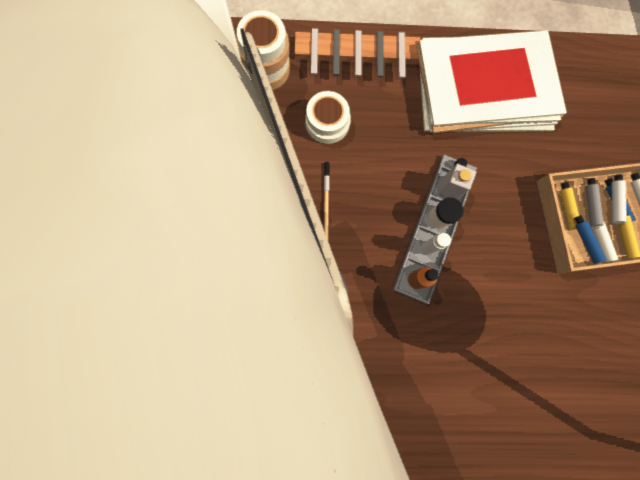

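All four stand upright and within 1 mm of centre. From the knob at (460,163) the order is tin (464,175), jar (450,210), flask (442,241), bottle (430,275), which is the reverse of the wooden rack.

```bash
python3 -c "
from workcell import ctrl
print(ctrl.close_job())"
```

```text
the job is handed in; nothing more can be done
None
```

The job is handed in: all four containers stand upright and within 1 mm of centre in the metal rack, in order tin, jar, flask, bottle from its knob, after about 35 s of the 118 s allowed.

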